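Slide a spacer along the rail into the corner of a squaring jig

TASK

Set the steel spacer plate home in the corner pocket of the squaring jig, using only the fingertips or the outside of the fingers: first push it squarely against the jig's long rail, well before the pocket, then drag or push it along the rail, keeping it against the rail all the way, until it lies flush in the corner, against both the rail and the end stop. Do it gently, without pinching the spacer or lifting it off the board, leave the loupe, eraser and thread spool where they are, and finish clear of everything.

Things in the scene. Friction and masses are not known exactly. Their poses are not given: they have to be found in the camera images.
- jig: Squaring jig fixed to the table: plywood board 150 x 260 x 12 mm (x, y, z); origin at the centre of its underside. An aluminium rail, 18 mm wide, 14 mm high above the board, runs along y on the board's +x edge (far from the robot), inner face at x = +57 mm. An end stop of the same height at the -y end has its inner face at y = -115 mm and spans x = -3 to +57 mm.
- pocket (a point): Point on the board's top (jig x +35, y -85, z 12 mm) where the spacer's origin lies when fully home; axes as the jig's. The pocket is a 48 mm wide slot open to +y between the rail and a lip of the rail's height: lip 12 mm wide, inner face at jig x = +9 mm, from the stop to y = -81 mm, then flaring away from the rail to y = -65 mm.
- spacer: Loose steel spacer plate, 44 x 60 x 16 mm (x, y, z), about 0.2 kg, flat on the board, 2 mm higher than the rail; origin at the centre of its underside. It starts 115 to 170 mm from home along the rail, off the rail, turned up to 30 degrees. Home, its 60 mm sides lie along the rail, axes as the jig's, and its last 26 mm stand out past the straight lip.
- loupe: Bystander: black loupe, 37 mm wide, 38 mm high, standing on the jig's board on the robot's side of the pocket's lip; origin at the centre of its underside.
- eraser: Bystander: eraser 23 x 40 x 13 mm lying on the table behind the rail; origin at the centre of its underside.
- thread_spool: Bystander: thread spool, 31 mm wide, 40 mm high, standing on the table past the end-stop end of the jig; origin at the centre of its underside.
Not all that is in view belongs to the job. Of the things that look like the spacer, the largest one is meant.

How it is judged:
By the outcome, as a careful person would: the job done as asked, in the order asked, and still so for the second after the job is handed in, with the robot touching nothing.
It also fails if it takes over 51 s, if anything falls off the work surface, if the arm or the gripper's body presses on something with over 40 N, if the wrist force passes 120 N, or if a joint passes its speed limit or range.

ROBOT

A 6-joint arm with a two-finger parallel gripper is mounted at the origin on a cart in front of the work surface, level with it; the furniture and walls round the work are solid. World frame = base frame: x ahead of the robot, y to its left, z up, the work surface at z = 0. Lengths are in m, angles in rad, forces in N, time in s.
With the tool pointing down it reaches from about 0.375 to 0.975 m from the base axis. Payload 3.8 kg.
Tool frame: the origin (TCP) lies on the centre line of the jaws, within the pads' length; the fingertips stand 14 mm ahead of it and the grasp point (between the pads) lies 5 mm behind it; z points along the fingers, x is the direction in which the jaws open and shut, and the axes are right-handed (so a half turn about z gives the same grasp; the last joint's range is limited). The gripper opens to 85 mm and grips with 20 to 120 N. Pads are 22 mm wide; open, the fingers measure 114 mm over their backs; the gripper's body (76 mm by 85 mm) begins 54 mm behind the grasp point. The pads swing forward as they close: fully open they stand 13 mm farther back than shut.
Start: joints at [-1.168, 0.264, 1.604, -0, 1.274, -0.037], TCP at [0.287, -0.611, 0.245] pointing down, gripper open.
Joint ranges: [-2.63, 2.63], [-0.94, 2.18], [0.31, 2.57], [-1.31, 4.45], [0, 2.66], [-2.55, 2.55]. Speed limits (rad/s): [2.57, 2.57, 3.14, 3.14, 3.14, 3.14].

INTERFACE

Orientations are given as a rotation vector (axis times angle).
In Python, from workcell import bot gives the robot as it stands. The module is installed in compiled form; this text tells all that it offers.
- The arm moves only by the tool arm_command, never from a script. Its argument "steps" is one flat list of numbers, 7 for each row, row after row: the shift along the tool's x, y, z in units of 30 mm (1.0 is 30 mm), then the turn, a rotation vector about the tool's x, y, z in units of 6 degrees (1.0 is 6 degrees), then the opening, from 0 (shut) to 1 (fully open). In form: [tx, ty, tz, ax, ay, az, fingers, tx, ty, tz, ax, ay, az, fingers, ...]. A call has 1 to 10 rows; each row shifts and turns the commanded pose from where the row before left it, along the tool's axes as they then stand; what a row does not reach is not made up. A row lasts 1/8 s, in which the tool goes at most 62.5 mm and 10.7 degrees, less where a joint would pass 70% of its speed; a pose out of reach is approached as far as the arm can. A call is refused whole if a number of a shift passes 1 or a number of a turn 1, either way. A call with a gripper value outside its range is refused whole. The fingers move at their own pace and stop on an object; "squeeze" is the grip in N (left out, the last holds). Time passes only in rows, so rows that do not move let the fingers close. It gives the time, the measured TCP pose, the force and the opening at its end, in the units of the state.
- bot.read_state(): the state, without advancing time (a new reading comes with each control period).
- bot.read_camera(name): name is "scene" or "top"; returns a dict with "img" (480x640x3 uint8, red, green, blue), "camera_matrix" (3x3 intrinsics, pixels), "pose" (4x4, takes a point from camera to world coordinates). Camera axes: x right, y down, z forward; pixel columns grow to the right and rows downward; lengths in m; the calibration is good to about 2 mm. A picture is of the moment at which its call begins. There is no depth.
- bot.finish_job(): hands the job in, once; it reports no verdict.
The state is a dict: "time": time; "q": joint angles; "joint_vel": joint speeds; "joint_torque": joint torques, N m; "tool_pos": TCP position; "tcp_rot": TCP orientation; "wrist_force": force on the tool from outside, world axes, zero at the start; "torque": the same for the moment, N m; "width": opening from 0.0 (shut) to 1.0 (fully open).
Only numpy, scipy, OpenCV 4.12 (cv2) and the standard library are available. Lean on these libraries where they do the work, as an engineer would, in place of code of your own. Each camera call takes 0.05 s, during which the arm holds its last target.

## Working session

There is one attempt and no reset: what is moved stays moved. The work goes in short steps, Python scripts to look and compute and a tool call to move; the robot and the scene stay as the last step left them, time stands still between calls to the robot, and variables do not carry over. Pictures are saved under pics/ and viewed, and the job is handed in when it is done.

Besides the shell and the picture viewer there is one more tool, called after ">>>" as name(argument=value, ...) on one line, values as JSON. arm_command: Moves the arm, as the interface text tells. Its arguments: {"type":"object","properties":{"steps":{"type":"array","items":{"type":"number"}},"squeeze":{"type":"number"}},"required":["steps"]}

```bash
mkdir -p pics; python3 - <<'E'
from workcell import bot
import cv2,pickle
print(bot.read_state())
for n in("scene","top"):
    c=bot.read_camera(n); cv2.imwrite(f"pics/{n}0.png",c["img"][:,:,::-1]); pickle.dump(c,open(f"{n}0.pkl","wb")); print(n,c["camera_matrix"],c["pose"])
E
```

```text
{'time': 0.0, 'q': array([-1.16791933e+00,  2.64769065e-01,  1.60537073e+00,  2.13309664e-05,
        1.27370063e+00, -3.69548216e-02]), 'joint_vel': array([-0.00040682,  0.00137045, -0.00099019, -0.00101793, -0.00018049,
        0.0006851 ]), 'joint_torque': array([-7.61079973e-04, -5.15117598e+01, -3.67315292e+01, -8.26876453e-05,
        1.30082868e-02, -4.55165164e-06]), 'tool_pos': array([ 0.28710355, -0.61012672,  0.24395304]), 'tcp_rot': array([-2.65144584,  1.6826539 ,  0.00288989]), 'wrist_force': array([-0.16290926, -0.70087721, -0.10682224]), 'torque': array([-0.03107649,  0.03918129,  0.01137951]), 'width': 0.9995639601479738}
scene [[581.64453146   0.         324.35293353]
 [  0.         581.64453146 241.02581241]
 [  0.           0.           1.        ]] [[ 0.73605027 -0.36570142  0.56964241 -0.00448264]
 [-0.676914   -0.4028258   0.61605098 -0.55933337]
 [ 0.00417594 -0.83904341 -0.54404845  0.59827019]
 [ 0.          0.          0.          1.        ]]
top [[547.16109914   0.         311.01294019]
 [  0.         547.16109914 239.58114955]
 [  0.           0.           1.        ]] [[ 0.01403087 -0.99488706  0.10001439  0.5009387 ]
 [-0.99934451 -0.01729107 -0.0318053   0.08560665]
 [ 0.03337204 -0.09950257 -0.99447752  0.89447645]
 [ 0.          0.          0.          1.        ]]
```

View pics/scene0.png

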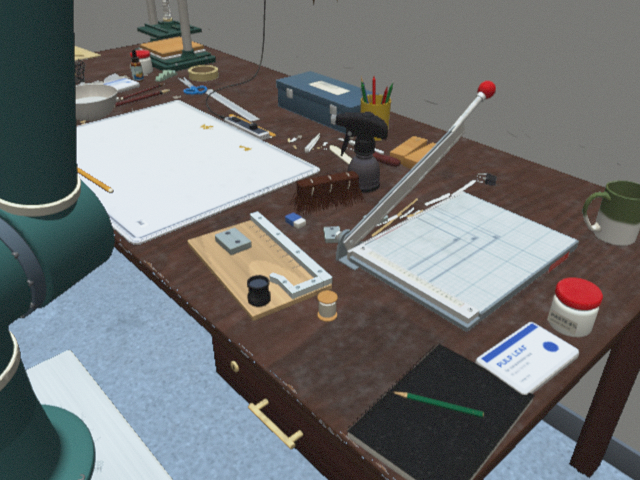

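View pics/top0.png

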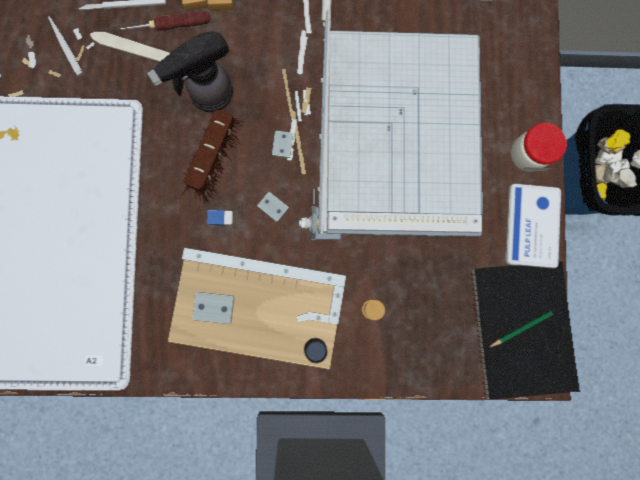

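The jig is at about (260,308) in the top view, with the spacer on its board near (213,308). The pocket is at right (320,300), the loupe at (316,350), the spool at (373,310) and the eraser at (219,217).

```bash
python3 - <<'E'
import cv2
i=cv2.imread("pics/top0.png")[235:385,155:355]; cv2.imwrite("pics/top0c.png",cv2.resize(i,None,fx=4,fy=4,interpolation=cv2.INTER_CUBIC))
i=cv2.imread("pics/scene0.png")[200:325,180:345]; cv2.imwrite("pics/scene0c.png",cv2.resize(i,None,fx=4.8,fy=4.8,interpolation=cv2.INTER_CUBIC))
E
```

```text
(no output)
```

View pics/top0c.png

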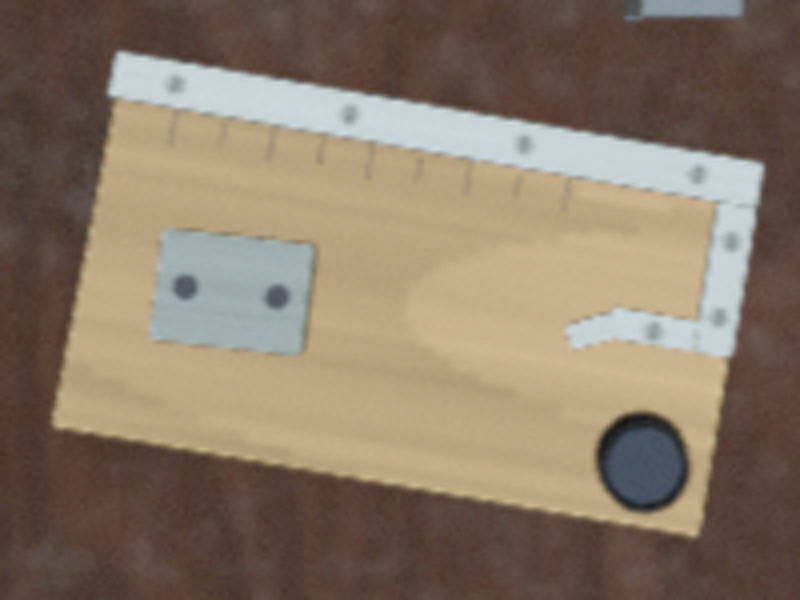

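View pics/scene0c.png

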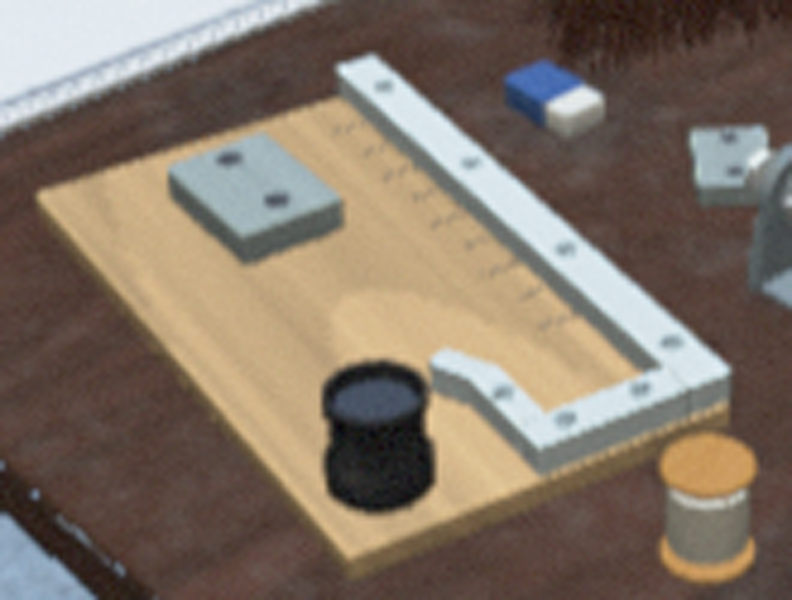

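```bash
cat > h.py <<'E'
import numpy as np,pickle,cv2
from scipy.optimize import least_squares
def ray(c,uv,z):
    K=c["camera_matrix"];T=c["pose"]
    d=T[:3,:3]@np.linalg.solve(K,[uv[0],uv[1],1]);o=T[:3,3]
    return (o+d*(z-o[2])/d[2])[:2]
def fit(pts,loc):
    pts=np.array(pts);loc=np.array(loc)
    f=lambda p:((np.array([[np.cos(p[2]),-np.sin(p[2])],[np.sin(p[2]),np.cos(p[2])]])@loc.T).T+p[:2]-pts).ravel()
    r=least_squares(f,[pts[:,0].mean(),pts[:,1].mean(),0]);return r.x,np.abs(r.fun).max()*1000,f(r.x).reshape(-1,2)*1000
def toj(j,p):
    c,s=np.cos(j[2]),np.sin(j[2]);d=np.array(p)-j[:2];return np.array([c*d[0]+s*d[1],-s*d[0]+c*d[1]])
def tow(j,p):
    c,s=np.cos(j[2]),np.sin(j[2]);return np.array([c*p[0]-s*p[1],s*p[0]+c*p[1]])+j[:2]
E
python3 - <<'E'
from h import *
c=pickle.load(open("top0.pkl","rb"))
f=lambda u,v,z:ray(c,(155+(u+.5)/4-.5,235+(v+.5)/4-.5),z)
J=[f(118,52,.026),f(764,163,.026),f(109,97,.026),f(53,427,.012),f(698,537,.012),f(716,203,.026)]
L=[(.075,.13),(.075,-.13),(.057,.13),(-.075,.13),(-.075,-.13),(.057,-.115)]
j,e,r=fit(J,L);print("jig",j,np.degrees(j[2]),e,r)
S=[f(163,230,.028),f(315,242,.028),f(302,354,.028),f(151,340,.028)]
s,e,r=fit(S,[(.022,.03),(.022,-.03),(-.022,-.03),(-.022,.03)]);print("sp",s,e,r, "injig",toj(j,s[:2]),np.degrees(s[2]-j[2]))
print("loupe",toj(j,f(643,461,.05)))
print("spool",toj(j,f((373-155)*4,(310-235)*4,.04)),"eraser",toj(j,ray(c,(219,217),.013)))
pickle.dump(j,open("jig.pkl","wb"))
# scene check
c=pickle.load(open("scene0.pkl","rb"))
g=lambda u,v,z:ray(c,(180+(u+.5)/4.8-.5,200+(v+.5)/4.8-.5),z)
J=[g(375,55,.026),g(337,70,.026),g(730,370,.026),g(38,197,.012),g(350,560,.012)]
j2,e,r=fit(J,[(.075,.13),(.057,.13),(.075,-.13),(-.075,.13),(-.075,-.13)]);print(j2,e,r)
S=[g(265,133,.028),g(343,203,.028),g(246,247,.028),g(169,176,.028)]
print(fit(S,[(.022,.03),(.022,-.03),(-.022,-.03),(-.022,.03)])[:2])
E
```

```text
jig [ 0.47794349  0.14206166 -0.15552031] -8.910657631254384 1.33199590850501 [[ 0.16529713  0.4779725 ]
 [-0.17962737  0.00709368]
 [ 0.24822216  0.39989127]
 [-0.3033155   0.95107178]
 [-0.40654631 -0.50403332]
 [ 0.47596989 -1.33199591]]
sp [ 0.47875054  0.20997115 -0.07507317] 0.7058046781486249 [[ 0.70580468  0.3132287 ]
 [ 0.04969083 -0.12192505]
 [-0.28975834 -0.65091581]
 [-0.46573717  0.45961216]] injig [-0.00972147  0.0672149 ] 4.609281858541052
loupe [-0.04555754 -0.10074368]
spool [ 0.02911713 -0.17889448] eraser [0.13397081 0.0865569 ]
[ 0.47662644  0.13830748 -0.15256526] 2.4485994215068807 [[-0.54947451 -0.73069454]
 [ 0.40908898  1.3888833 ]
 [ 0.63290158 -2.38650726]
 [-0.43583986  2.44859942]
 [-0.05667618 -0.72028092]]
(array([ 0.47469298,  0.20284771, -0.06920198]), np.float64(2.2296839881900397))
```

>>> arm_command(steps=[0,0,0,0,0,-1,0,0,0,0,0,0,-1,0,0,0,0,0,0,-1,0,0,0,0,0,0,-1,0,0,0,0,0,0,-1,0,0,0,0,0,0,-1,0,0,0,0,0,0,-1,0,0,0,0,0,0,-1,0,0,0,0,0,0,-1,0,0,0,0,0,0,-0.3,0], squeeze=20)

```text
time: 1.35
tool_pos: [0.2872, -0.6104, 0.2445]
tcp_rot: [-3.131, 0.246, 0.001]
wrist_force: [0.1, 0.5, -1.0]
width: 0.001
```

```bash
cat >> h.py <<'E'
from scipy.spatial.transform import Rotation as R
def st(verbose=True):
    from workcell import bot
    s=bot.read_state();j=pickle.load(open("jig.pkl","rb"));Rm=R.from_rotvec(s["tcp_rot"]).as_matrix()
    p=toj(j,s["tool_pos"][:2]);yaw=np.degrees(np.arctan2(Rm[1,0],Rm[0,0]))
    F=s["wrist_force"];fj=toj([0,0,j[2]],F[:2])
    print("t",s["time"],"tcp jig mm",np.round(p*1000,1),"z",round(s["tool_pos"][2]*1000,1),"yaw-jig",round(yaw-np.degrees(j[2]),2),"tilt",np.round(Rm[:,2],4),"Fjig",np.round(fj,1),round(F[2],1),"q",np.round(s["q"],2))
    return s,p,Rm
def togo(jx,jy,z):
    s,p,Rm=st();j=pickle.load(open("jig.pkl","rb"))
    w=np.append(tow(j,(jx,jy)),z)
    print("world",w.round(4),"units tool",((w-s["tool_pos"])@Rm/0.03).round(2))
E
python3 - <<'E'
from h import *
togo(-.075,.067,.2)
c=pickle.load(open("top0.pkl","rb"))
for uv in[(318,232),(308,223),(320,190)]:print(ray(c,uv,.03))
E
```

```text
t 1.35 tcp jig mm [ -71.9 -772.9] z 244.5 yaw-jig -0.06 tilt [-5.0e-04  1.1e-03 -1.0e+00] Fjig [-0.   0.5] -1.0 q [-1.17  0.26  1.6   0.    1.27 -1.01]
world [0.4142 0.2199 0.2   ] units tool [ -0.13 -28.     1.51]
[0.60019742 0.04700413]
[0.61434249 0.06313406]
[0.66805353 0.0446588 ]
```

>>> arm_command(steps=[0.3,-1,0,0,0,0,0,0.3,-1,0,0,0,0,0,0.3,-1,0,0,0,0,0,0.3,-1,0,0,0,0,0,0.3,-1,0,0,0,0,0,0.3,-1,0,0,0,0,0,0,-1,0,0,0,0,0,0,-1,0,0,0,0,0,0,-1,0,0,0,0,0,0,-1,0,0,0,0,0])

```text
time: 2.6
tool_pos: [0.3876, -0.3218, 0.2451]
tcp_rot: [-3.131, 0.248, 0.0]
wrist_force: [-0.6, 0.6, -0.1]
width: -0.001
```

>>> arm_command(steps=[0,-1,0,0,0,0,0,0,-1,0,0,0,0,0,0,-1,0,0,0,0,0,0,-1,0,0,0,0,0,0,-1,0,0,0,0,0,0,-1,0,0,0,0,0,0,-1,0,0,0,0,0,0,-1,0,0,0,0,0,0,-1,0,0,0,0,0,0,-1,0,0,0,0,0])

```text
time: 3.85
tool_pos: [0.4345, -0.0256, 0.2452]
tcp_rot: [-3.132, 0.248, -0.0]
wrist_force: [1.2, -1.0, 0.2]
width: 0.001
```

>>> arm_command(steps=[-0.3,-1,0,0,0,0,0,-0.3,-1,0,0,0,0,0,-0.3,-1,0,0,0,0,0,-0.3,-1,0,0,0,0,0,-0.3,-1,0,0,0,0,0,-0.3,-1,0,0,0,0,0,0,-1,0,0,0,0,0,0,-1,0,0,0,0,0,0,0,0,0,0,0,0])

```text
time: 4.97
tool_pos: [0.4187, 0.2202, 0.2451]
tcp_rot: [-3.132, 0.244, 0.001]
wrist_force: [0.3, -0.5, -0.2]
width: -0.003
```

```bash
python3 - <<'E'
from h import *
togo(-.065,.067,.1)
E
```

```text
t 4.975 tcp jig mm [-70.6  68. ] z 245.1 yaw-jig 0.01 tilt [-3.e-04  1.e-04 -1.e+00] Fjig [ 0.4 -0.4] -0.2 q [ 0.43 -0.13  2.02  0.    1.25  0.59]
world [0.4241 0.2183 0.1   ] units tool [0.19 0.03 4.84]
```

>>> arm_command(steps=[0.2,0,1,0,0,0,0,0,0,1,0,0,0,0,0,0,1,0,0,0,0,0,0,1,0,0,0,0,0,0,1,0,0,0,0,0,0,1,0,0,0,0,0,0,0.9,0,0,0,0,0,0,0,0,0,0,0,0,0,0,0,0,0,0])

```text
time: 6.1
tool_pos: [0.4253, 0.2177, 0.0391]
tcp_rot: [-3.132, 0.248, -0.001]
wrist_force: [-0.5, -0.8, 0.1]
width: 0.002
```

```bash
cat > look.py <<'E'
import sys,cv2,pickle
from h import *
from workcell import bot
n=sys.argv[1];st()
for k,(y,x,h,w,f) in {"top":(235,155,150,200,4),"scene":(160,150,170,226,3.5)}.items():
    c=bot.read_camera(k);pickle.dump(c,open(f"{k}{n}.pkl","wb"))
    cv2.imwrite(f"pics/{k}{n}.png",cv2.resize(c["img"][y:y+h,x:x+w,::-1],None,fx=f,fy=f,interpolation=cv2.INTER_CUBIC))
E
python3 look.py 1
```

```text
t 6.1 tcp jig mm [-63.7  66.6] z 39.1 yaw-jig -0.13 tilt [ 8.e-04  2.e-04 -1.e+00] Fjig [-0.4 -0.8] 0.1 q [ 0.42  0.12  2.2  -0.    0.82  0.58]
```

View pics/top1.png

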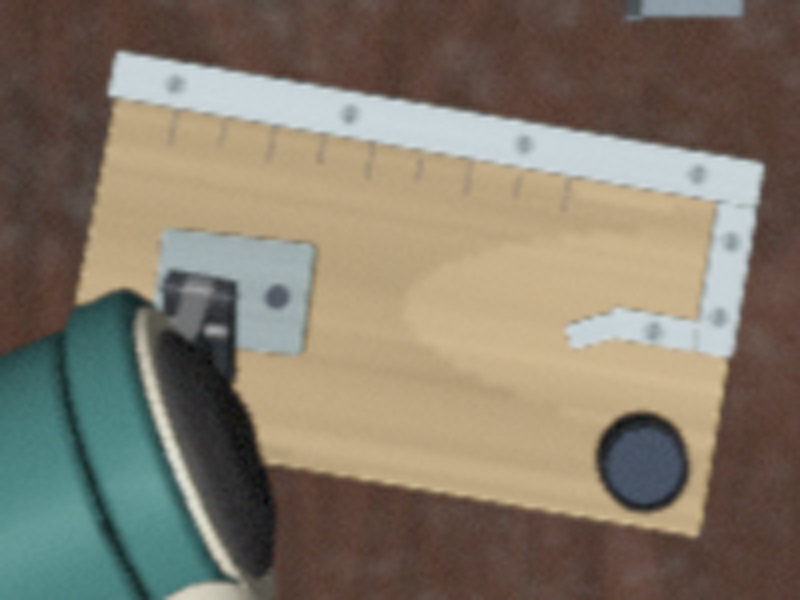

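View pics/scene1.png

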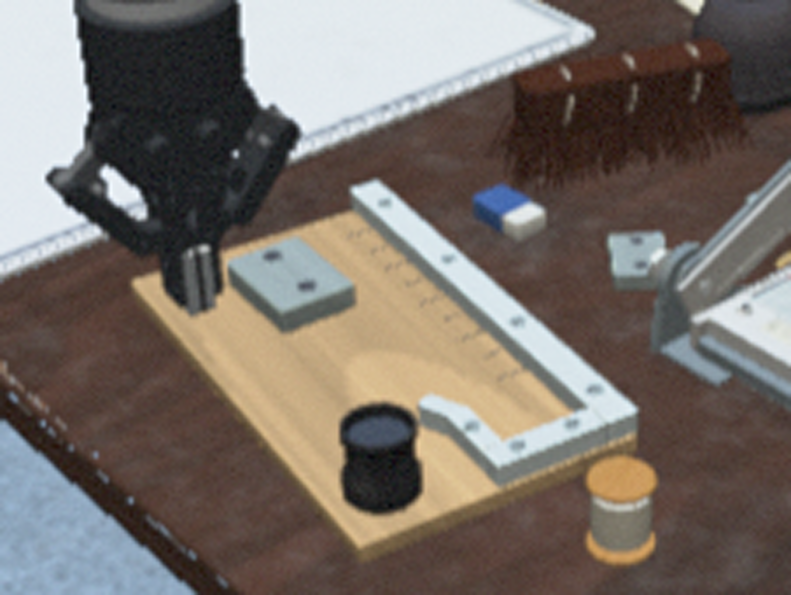

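The top view shows the shut fingers beside the spacer on the robot's side. In the scene view the fingertips are at (200,300), clear of the board. Next: lower slightly and push toward the rail.

>>> arm_command(steps=[0,0,0.2,0,0,0,0,0.2,0,0,0,0,0,0,0.2,0,0,0,0,0,0,0.2,0,0,0,0,0,0,0.15,0,0,0,0,0,0,0.15,0,0,0,0,0,0,0.15,0,0,0,0,0,0,0.15,0,0,0,0,0,0,0.15,0,0,0,0,0,0,0,0,0,0,0,0,0])

```text
time: 7.45
tool_pos: [0.4657, 0.2115, 0.0323]
tcp_rot: [-3.132, 0.247, -0.002]
wrist_force: [-0.1, -0.4, -0.5]
width: -0.003
```

```bash
python3 look.py 2
```

```text
t 7.45 tcp jig mm [-22.9  66.7] z 32.3 yaw-jig -0.09 tilt [ 1.4e-03  1.0e-04 -1.0e+00] Fjig [-0.  -0.5] -0.5 q [ 0.38  0.19  2.13 -0.    0.82  0.54]
```

View pics/scene2.png

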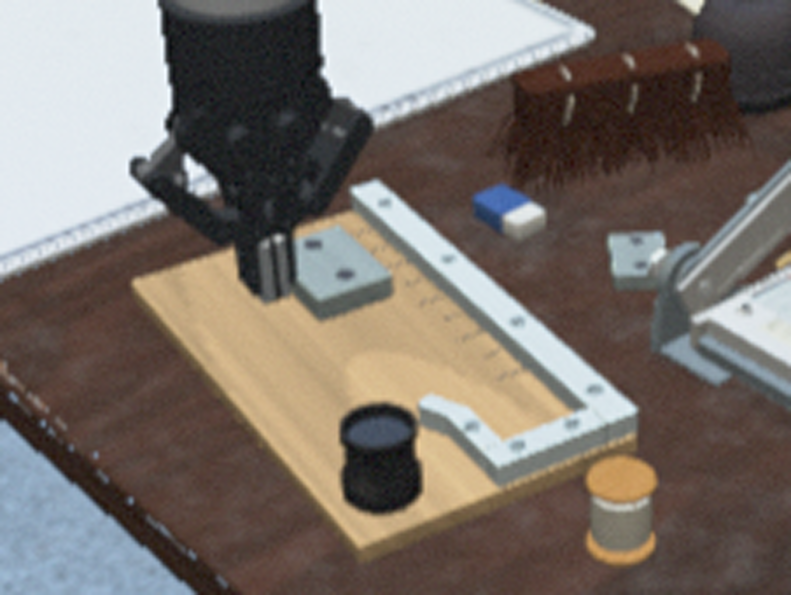

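View pics/top2.png

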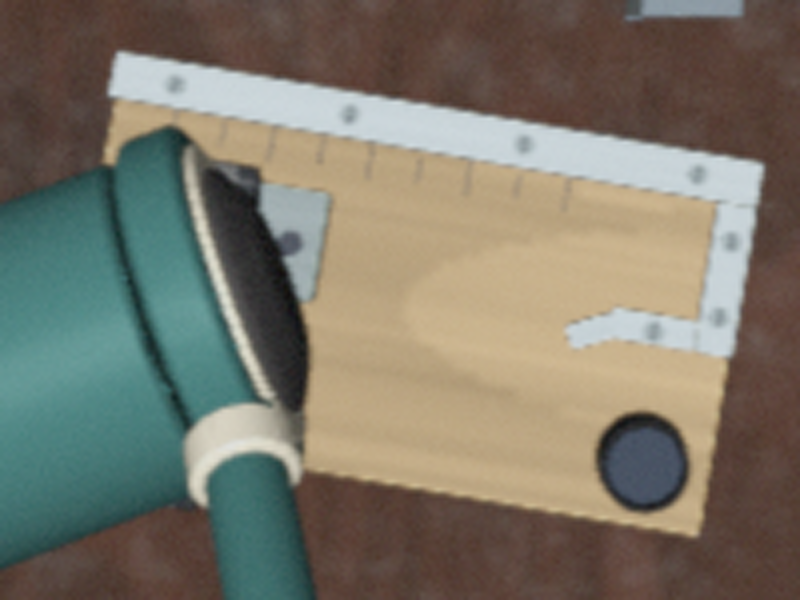

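The spacer is moving with the finger. Its corner in the top view is at (330,190), and it is still short of the rail.

```bash
python3 - <<'E'
from h import *
c=pickle.load(open("top2.pkl","rb"));j=pickle.load(open("jig.pkl","rb"))
f=lambda u,v,z:toj(j,ray(c,(155+(u+.5)/4-.5,235+(v+.5)/4-.5),z))*1000
a=f(330,190,.028);b=f(315,302,.028);d=f(262,181,.028);print(a,b,d)
E
```

```text
[35.54583453 37.11763698] [-8.41066768 34.92834567] [34.50312708 63.99411628]
```

>>> arm_command(steps=[0.15,0,0,0,0,0,0,0.15,0,0,0,0,0,0,0.15,0,0,0,0,0,0,0.1,0,0,0,0,0,0,0.06,0,0,0,0,0,0,0,0,0,0,0,0,0])

```text
time: 8.3
tool_pos: [0.4831, 0.2087, 0.0323]
tcp_rot: [-3.132, 0.247, -0.001]
wrist_force: [-1.1, 0.4, -0.1]
width: -0.004
```

>>> arm_command(steps=[0.05,0,0,0,0,0,0,0.05,0,0,0,0,0,0])

```text
time: 8.55
tool_pos: [0.4857, 0.2083, 0.0322]
tcp_rot: [3.132, -0.246, -0.0]
wrist_force: [-2.1, 0.7, 1.0]
width: -0.0
```

```bash
python3 look.py 3
```

```text
t 8.55 tcp jig mm [-2.6 66.6] z 32.2 yaw-jig -0.09 tilt [-3.e-04 -1.e-04 -1.e+00] Fjig [-2.2  0.4] 1.0 q [0.36 0.22 2.09 0.   0.83 0.51]
```

View pics/scene3.png

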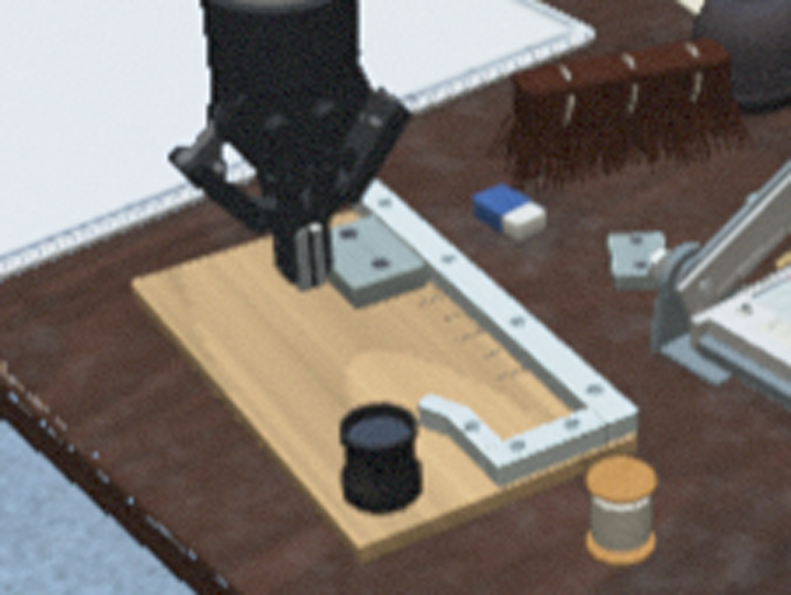

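View pics/top3.png

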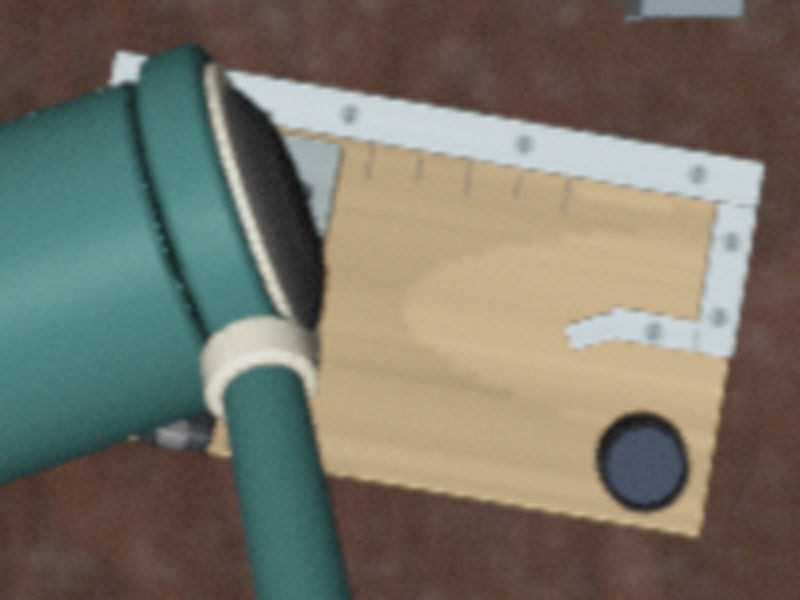

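The spacer's front corner, at (340,143) in the top view, is at or almost at the rail. I'll continue in small steps.

>>> arm_command(steps=[0.03,0,0,0,0,0,0,0.03,0,0,0,0,0,0])

```text
time: 8.9
tool_pos: [0.4875, 0.208, 0.0322]
tcp_rot: [3.132, -0.246, -0.0]
wrist_force: [-1.7, 0.8, 0.6]
width: 0.003
```

>>> arm_command(steps=[0.03,0,0,0,0,0,0,0,0,0,0,0,0,0])

```text
time: 9.15
tool_pos: [0.4883, 0.2078, 0.0322]
tcp_rot: [3.132, -0.247, -0.001]
wrist_force: [-2.6, -0.7, 1.4]
width: 0.002
```

>>> arm_command(steps=[0.03,0,0,0,0,0,0,0.02,0,0,0,0,0,0])

```text
time: 9.4
tool_pos: [0.4886, 0.2077, 0.0321]
tcp_rot: [3.131, -0.247, -0.004]
wrist_force: [-7.0, 1.7, 4.4]
width: 0.002
```

>>> arm_command(steps=[0.03,0,0,0,0,0,0,0,0,0,0,0,0,0])

```text
time: 9.65
tool_pos: [0.4887, 0.2076, 0.0321]
tcp_rot: [3.131, -0.247, -0.007]
wrist_force: [-9.1, 2.2, 6.3]
width: -0.001
```

```bash
python3 look.py 4
```

```text
t 9.65 tcp jig mm [ 0.5 66.4] z 32.1 yaw-jig -0.11 tilt [-4.4e-03 -2.0e-04 -1.0e+00] Fjig [-9.3  0.7] 6.3 q [0.35 0.23 2.09 0.   0.83 0.51]
```

View pics/scene4.png

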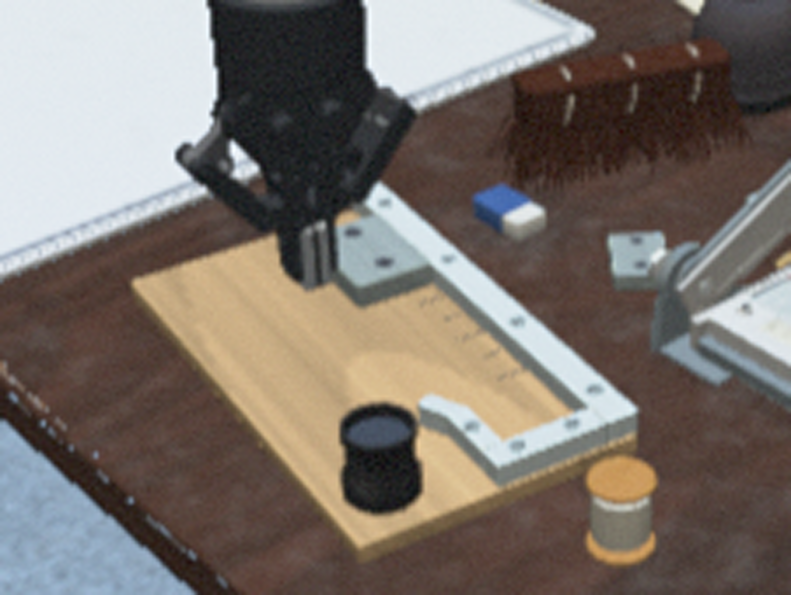

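The spacer now stalls against the rail at about 9 N, and its edge looks flush along the rail. Next I'll back off, lift and move round to the +y end.

>>> arm_command(steps=[-0.4,0,0,0,0,0,0,-0.6,0,0,0,0,0,0,0,0,-0.8,0,0,0,0,0,-0.6,-0.8,0,0,0,0,0,-1,0,0,0,0,0,0,-0.6,0,0,0,0,0,0,0,0,0,0,0,0])

```text
time: 10.62
tool_pos: [0.471, 0.2781, 0.08]
tcp_rot: [3.132, -0.243, -0.0]
wrist_force: [0.4, -0.3, -0.7]
width: 0.005
```

```bash
python3 look.py 5; python3 -c "
from h import *
togo(.029,.120,.08)"
```

```text
t 10.625 tcp jig mm [-27.9 133.4] z 80.0 yaw-jig 0.03 tilt [-2.e-04 -3.e-04 -1.e+00] Fjig [ 0.4 -0.3] -0.7 q [ 0.49  0.19  2.03 -0.    0.93  0.64]
t 10.725 tcp jig mm [-28.2 131.9] z 79.5 yaw-jig -0.04 tilt [-0.0015 -0.0013 -1.    ] Fjig [-0.6 -0.8] 0.6 q [ 0.49  0.19  2.03 -0.    0.93  0.64]
world [0.5252 0.2561 0.08  ] units tool [ 1.91  0.4  -0.02]
```

View pics/scene5.png

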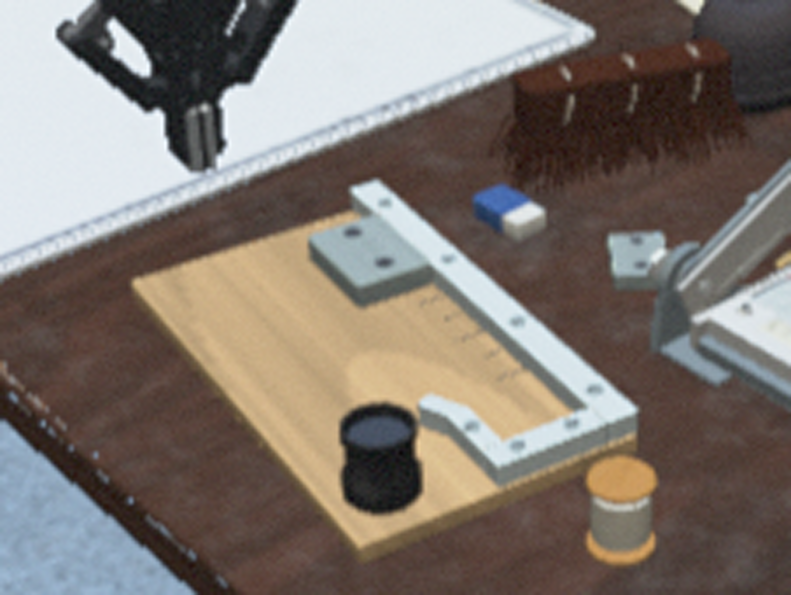

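View pics/top5.png

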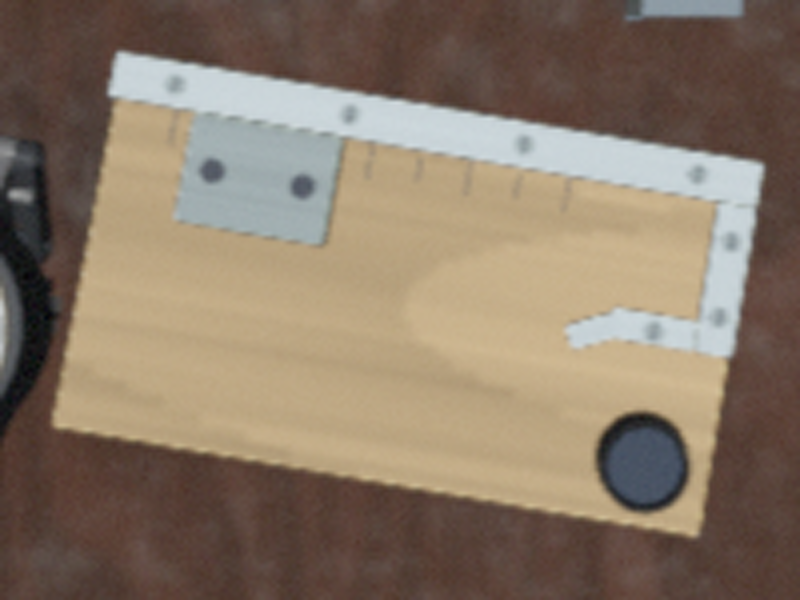

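The spacer is square against the rail. In the top view its corners are (192,111), (345,139), (326,245) and (175,219).

```bash
python3 - <<'E'
from h import *
c=pickle.load(open("top5.pkl","rb"));j=pickle.load(open("jig.pkl","rb"))
f=lambda u,v,z:ray(c,(155+(u+.5)/4-.5,235+(v+.5)/4-.5),z)
P=[f(*p,.028) for p in[(192,111),(345,139),(326,245),(175,219)]]
s,e,r=fit(P,[(.022,.03),(.022,-.03),(-.022,-.03),(-.022,.03)]);print(toj(j,s[:2]),np.degrees(s[2]-j[2]),e)
E
```

```text
[0.03535482 0.06512368] 0.177874487564639 1.2071197968922531
```

>>> arm_command(steps=[0.95,0,0,0,0,0,0,0.95,0,0,0,0,0,0,0,0,0.8,0,0,0,0,0,0.2,0.8,0,0,0,0,0,0.2,0,0,0,0,0,0,0,0,0,0,0,0])

```text
time: 11.48
tool_pos: [0.5258, 0.2557, 0.0325]
tcp_rot: [3.131, -0.248, -0.001]
wrist_force: [0.9, -0.1, 0.3]
width: 0.001
```

```bash
python3 look.py 6; python3 -c "
from h import *
togo(.030,.106,.032)"
```

```text
t 11.475 tcp jig mm [ 29.7 119.6] z 32.5 yaw-jig -0.15 tilt [-4.e-04 -3.e-04 -1.e+00] Fjig [0.9 0. ] 0.3 q [ 0.41  0.31  1.97 -0.    0.86  0.57]
t 11.575 tcp jig mm [ 30.5 120.8] z 33.5 yaw-jig -0.12 tilt [ 1.9e-03  9.0e-04 -1.0e+00] Fjig [ 0.1 -0. ] 0.0 q [0.41 0.31 1.97 0.   0.86 0.57]
world [0.524  0.2421 0.032 ] units tool [-0.02  0.49  0.05]
```

View pics/scene6.png

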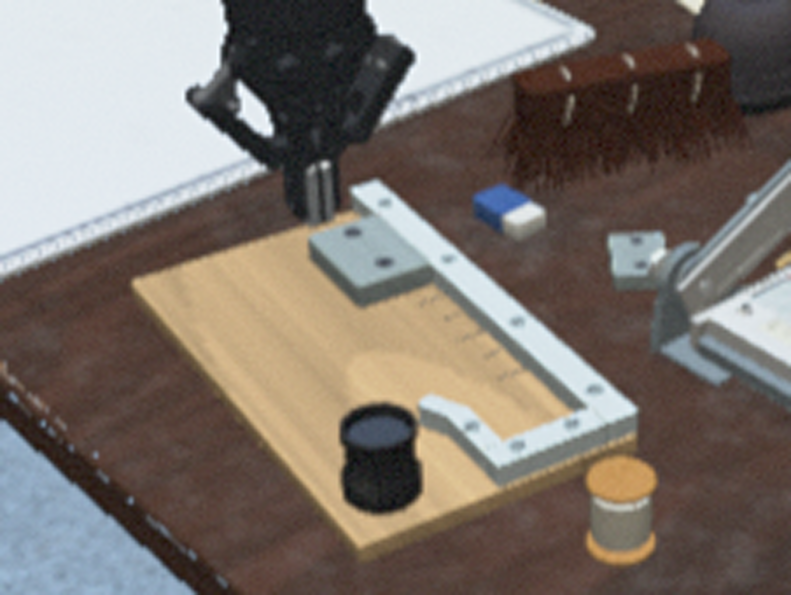

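>>> arm_command(steps=[0,0.2,0,0,0,0,0,0,0.15,0,0,0,0,0,0,0.1,0,0,0,0,0,0.01,0.1,0,0,0,0,0,0.02,0.15,0,0,0,0,0,0.02,0.15,0,0,0,0,0,0.01,0.15,0,0,0,0,0,0.01,0.15,0,0,0,0,0])

```text
time: 12.58
tool_pos: [0.5216, 0.2235, 0.0324]
tcp_rot: [-3.13, 0.248, 0.003]
wrist_force: [-5.1, 6.7, 1.9]
width: -0.001
```

```bash
python3 look.py 7
```

```text
t 12.575 tcp jig mm [30.5 87.3] z 32.4 yaw-jig -0.14 tilt [-0.0017  0.0023 -1.    ] Fjig [-6.   5.8] 1.9 q [0.36 0.29 2.01 0.   0.85 0.51]
```

View pics/scene7.png

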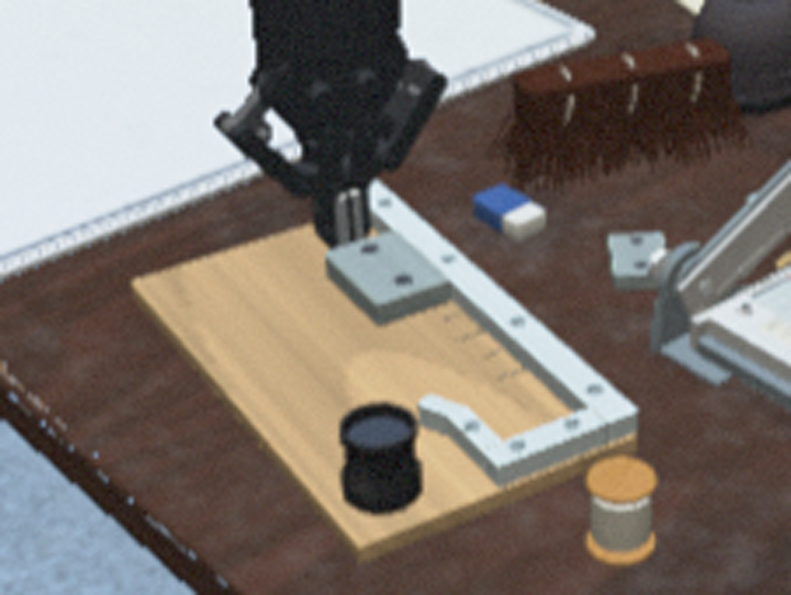

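View pics/top7.png

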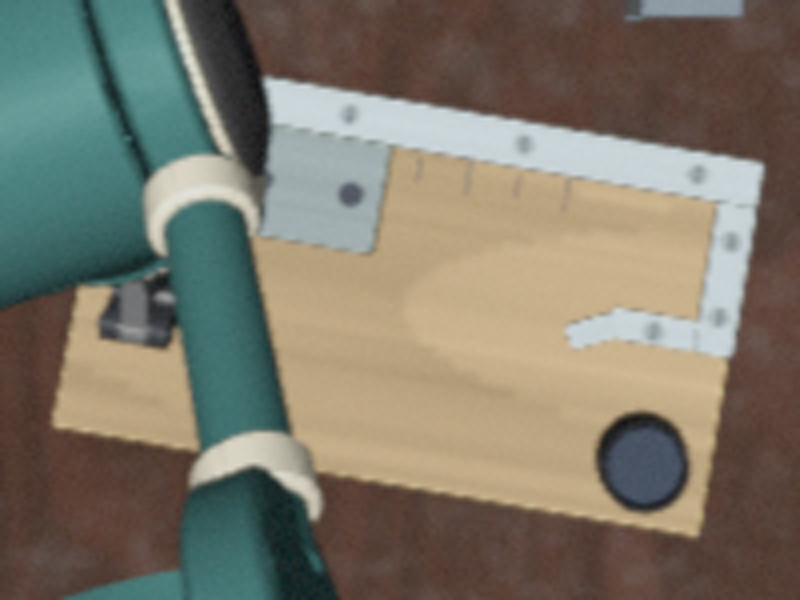

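The push works: the spacer's front edge is at (390,148) and it is still flush on the rail. The finger isn't slipping and presses about 6 N toward the rail, so I'll drop the sideways creep.

>>> arm_command(steps=[0,0.15,0,0,0,0,0,0,0.15,0,0,0,0,0,0,0.15,0,0,0,0,0,0,0.15,0,0,0,0,0])

```text
time: 13.18
tool_pos: [0.5192, 0.2051, 0.0323]
tcp_rot: [-3.131, 0.247, 0.002]
wrist_force: [-2.2, 4.4, 0.5]
width: 0.004
```

```bash
python3 -c "
from h import *
st()"
```

```text
t 13.175 tcp jig mm [31.  68.7] z 32.3 yaw-jig -0.11 tilt [-0.0011  0.0012 -1.    ] Fjig [-2.8  4.1] 0.5 q [0.33 0.27 2.03 0.   0.84 0.49]
```

>>> arm_command(steps=[0.02,0.15,0,0,0,0,0,0.02,0.15,0,0,0,0,0,0.01,0.15,0,0,0,0,0,0.01,0.15,0,0,0,0,0])

```text
time: 13.68
tool_pos: [0.5175, 0.1873, 0.0321]
tcp_rot: [-3.13, 0.248, 0.004]
wrist_force: [-3.8, 7.1, 1.8]
width: -0.002
```

>>> arm_command(steps=[0.01,0.15,0,0,0,0,0,0.01,0.15,0,0,0,0,0,0.01,0.15,0,0,0,0,0,0.01,0.15,0,0,0,0,0])

```text
time: 14.18
tool_pos: [0.5169, 0.168, 0.0321]
tcp_rot: [3.132, -0.246, -0.0]
wrist_force: [-0.7, 2.5, 0.2]
width: 0.002
```

```bash
python3 look.py 8
```

```text
t 14.175 tcp jig mm [34.5 31.7] z 32.1 yaw-jig -0.09 tilt [-3.e-04 -2.e-04 -1.e+00] Fjig [-1.1  2.3] 0.2 q [ 0.27  0.25  2.06 -0.    0.83  0.43]
```

View pics/scene8.png

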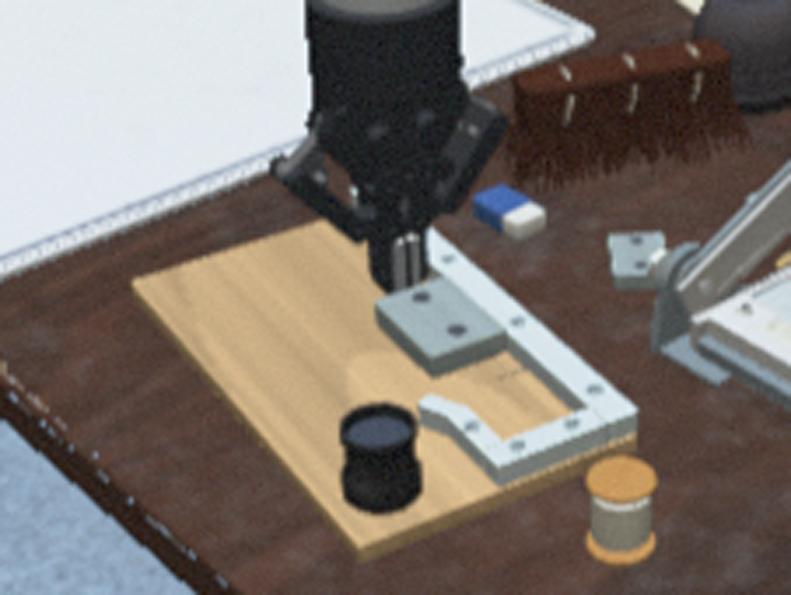

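View pics/top8.png

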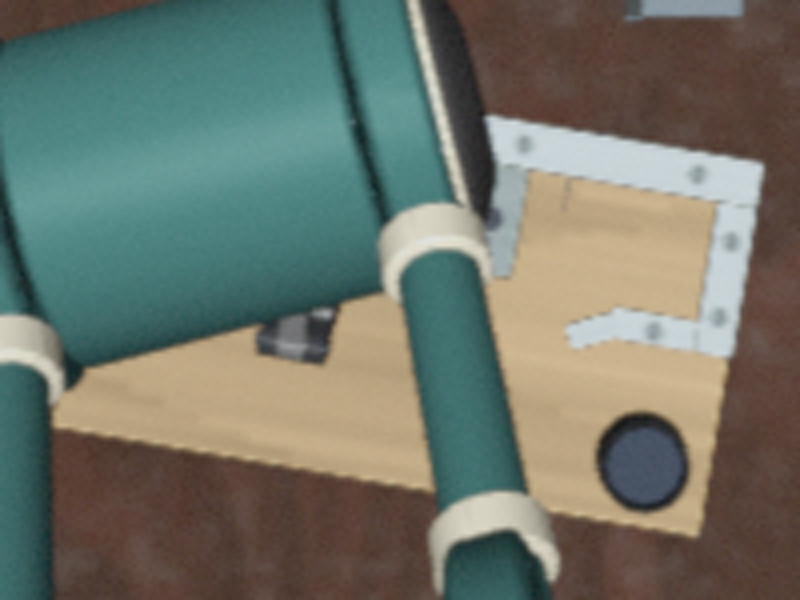

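```bash
python3 - <<'E'
import pickle,cv2
c=pickle.load(open("scene8.pkl","rb"))["img"][230:270,250:310,::-1]
cv2.imwrite("pics/z8.png",cv2.resize(c,None,fx=13,fy=13,interpolation=cv2.INTER_CUBIC))
E
```

```text
(no output)
```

View pics/z8.png

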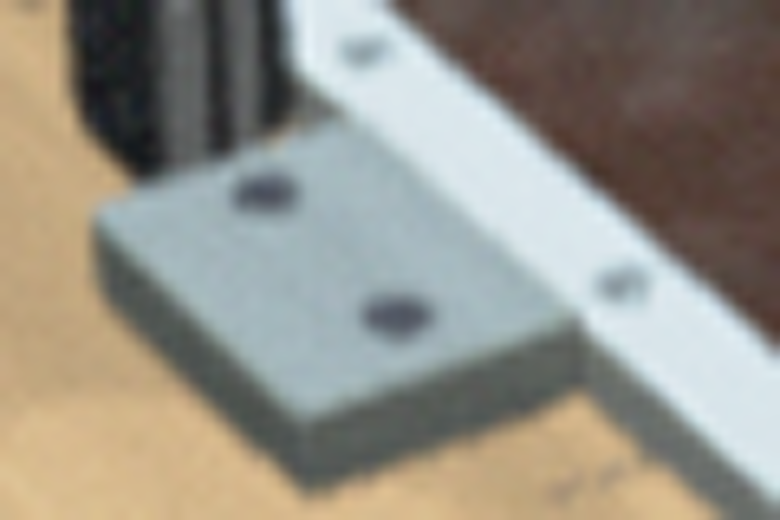

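The zoom shows the spacer flush along the rail, with no gap. Continuing.

>>> arm_command(steps=[0.01,0.15,0,0,0,0,0,0.01,0.15,0,0,0,0,0,0.01,0.15,0,0,0,0,0,0.01,0.15,0,0,0,0,0])

```text
time: 14.78
tool_pos: [0.5151, 0.1507, 0.0324]
tcp_rot: [-3.131, 0.247, 0.001]
wrist_force: [-3.1, 6.1, 2.6]
width: -0.0
```

```bash
python3 -c "
from h import *
st()"
```

```text
t 14.775 tcp jig mm [35.4 14.3] z 32.4 yaw-jig -0.12 tilt [-6.e-04  9.e-04 -1.e+00] Fjig [-4.   5.5] 2.6 q [0.24 0.24 2.08 0.   0.83 0.39]
```

>>> arm_command(steps=[0.01,0.15,0,0,0,0,0,0.0,0.15,0,0,0,0,0,0.01,0.15,0,0,0,0,0,0.0,0.15,0,0,0,0,0])

```text
time: 15.28
tool_pos: [0.5125, 0.1332, 0.0324]
tcp_rot: [-3.13, 0.248, 0.002]
wrist_force: [-3.6, 7.1, 2.7]
width: 0.001
```

```bash
python3 look.py 9;  python3 - <<'E'
import pickle,cv2
c=pickle.load(open("scene9.pkl","rb"))["img"][235:290,250:330,::-1]
cv2.imwrite("pics/z9.png",cv2.resize(c,None,fx=10,fy=10,interpolation=cv2.INTER_CUBIC))
E
```

```text
t 15.275 tcp jig mm [35.5 -3.4] z 32.4 yaw-jig -0.13 tilt [-0.0015  0.0016 -1.    ] Fjig [-4.6  6.5] 2.7 q [0.21 0.22 2.09 0.   0.83 0.36]
```

View pics/z9.png

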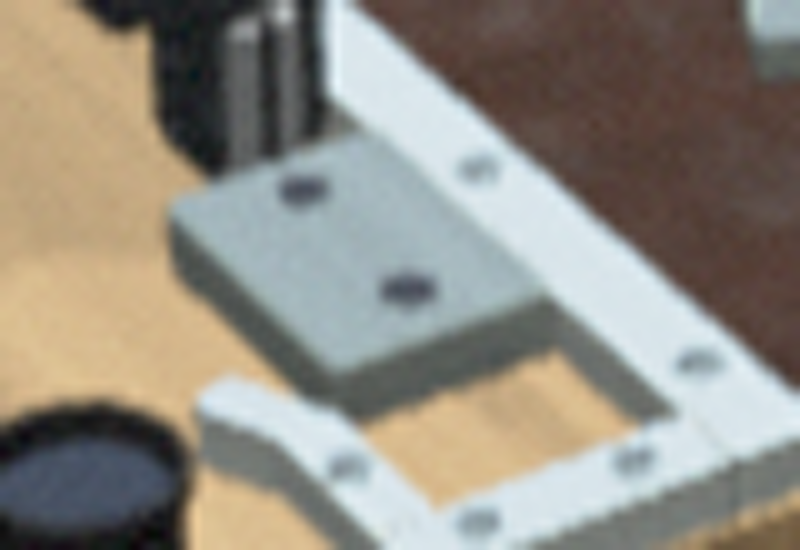

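View pics/top9.png

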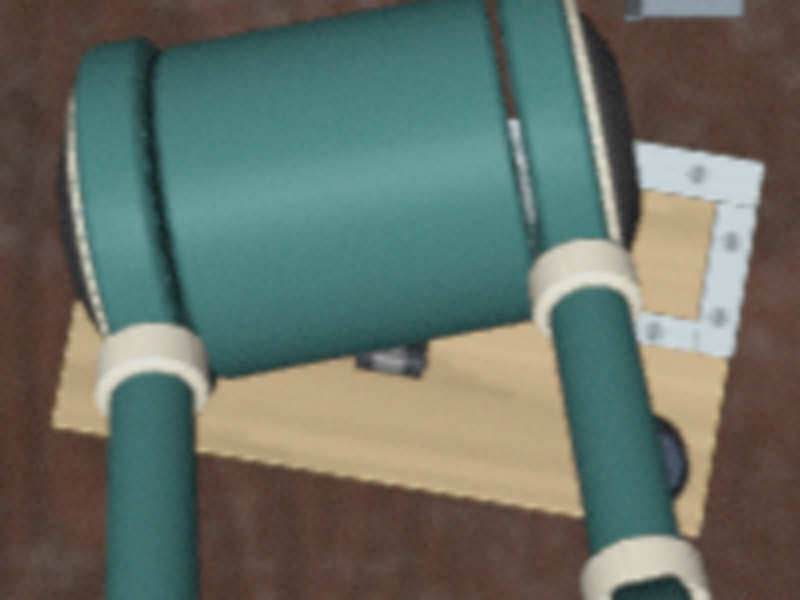

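The spacer is entering the pocket, still flush on the rail and clear of the lip.

>>> arm_command(steps=[0.01,0.15,0,0,0,0,0,0.0,0.15,0,0,0,0,0,0.01,0.15,0,0,0,0,0,0.0,0.15,0,0,0,0,0,0.01,0.12,0,0,0,0,0,0.0,0.1,0,0,0,0,0])

```text
time: 16.12
tool_pos: [0.5094, 0.1084, 0.0322]
tcp_rot: [-3.131, 0.247, 0.003]
wrist_force: [-3.3, 5.7, 1.9]
width: 0.001
```

>>> arm_command(steps=[0,0.1,0,0,0,0,0,0.01,0.1,0,0,0,0,0])

```text
time: 16.38
tool_pos: [0.5086, 0.1027, 0.0322]
tcp_rot: [-3.131, 0.248, 0.003]
wrist_force: [-4.4, 7.3, 2.8]
width: 0.0
```

```bash
python3 look.py 10;  python3 - <<'E'
import pickle,cv2
c=pickle.load(open("scene10.pkl","rb"))["img"][245:300,260:340,::-1]
cv2.imwrite("pics/z10.png",cv2.resize(c,None,fx=10,fy=10,interpolation=cv2.INTER_CUBIC))
E
```

```text
t 16.375 tcp jig mm [ 36.3 -34.2] z 32.2 yaw-jig -0.14 tilt [-0.0021  0.0013 -1.    ] Fjig [-5.5  6.6] 2.8 q [0.15 0.21 2.11 0.   0.82 0.31]
```

View pics/z10.png

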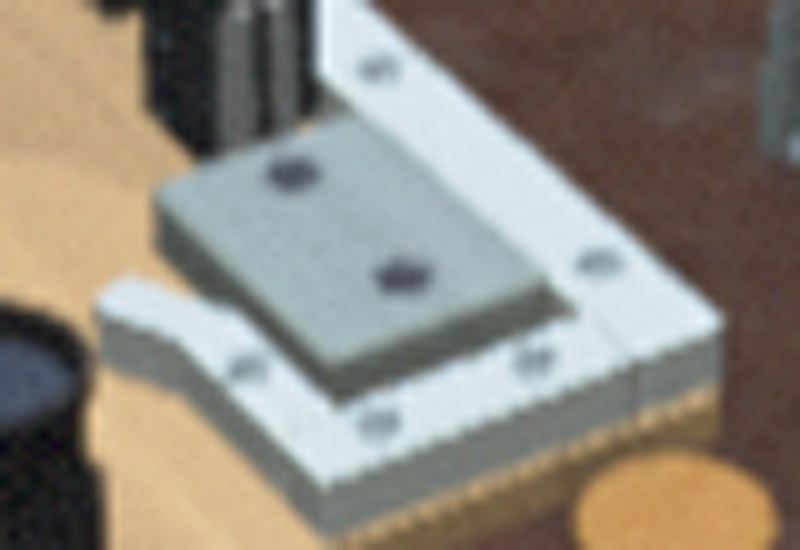

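About 8–10 mm still to go to the stop, and the spacer is flush on the rail.

>>> arm_command(steps=[0,0.08,0,0,0,0,0,0,0.08,0,0,0,0,0])

```text
time: 16.73
tool_pos: [0.508, 0.0977, 0.0321]
tcp_rot: [-3.131, 0.247, 0.003]
wrist_force: [-2.5, 4.9, 0.6]
width: -0.002
```

>>> arm_command(steps=[0,0.06,0,0,0,0,0,0,0.05,0,0,0,0,0])

```text
time: 16.98
tool_pos: [0.5075, 0.0944, 0.0321]
tcp_rot: [-3.131, 0.247, 0.003]
wrist_force: [-2.7, 6.0, 1.6]
width: 0.002
```

>>> arm_command(steps=[0,0.05,0,0,0,0,0])

```text
time: 17.1
tool_pos: [0.5073, 0.0929, 0.0321]
tcp_rot: [-3.131, 0.247, 0.003]
wrist_force: [-2.8, 5.1, 0.4]
width: 0.001
```

```bash
python3 look.py 11;  python3 - <<'E'
import pickle,cv2
c=pickle.load(open("scene11.pkl","rb"))["img"][245:300,260:340,::-1]
cv2.imwrite("pics/z11.png",cv2.resize(c,None,fx=10,fy=10,interpolation=cv2.INTER_CUBIC))
E
```

```text
t 17.1 tcp jig mm [ 36.6 -44. ] z 32.1 yaw-jig -0.11 tilt [-1.6e-03  7.0e-04 -1.0e+00] Fjig [-3.6  4.6] 0.4 q [0.13 0.2  2.12 0.   0.82 0.29]
```

View pics/z11.png

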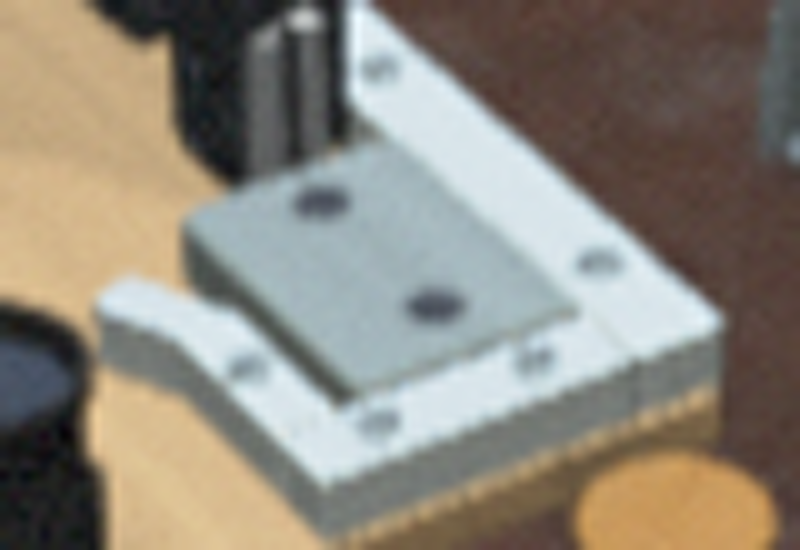

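Only a hairline remains at the stop, and there is no force rise yet. Continuing in small steps.

>>> arm_command(steps=[0,0.04,0,0,0,0,0,0,0.03,0,0,0,0,0])

```text
time: 17.45
tool_pos: [0.5073, 0.0924, 0.0322]
tcp_rot: [-3.128, 0.249, 0.002]
wrist_force: [-2.2, 13.7, -0.8]
width: -0.005
```

>>> arm_command(steps=[0,0.03,0,0,0,0,0,0,0,0,0,0,0,0])

```text
time: 17.7
tool_pos: [0.5073, 0.0924, 0.0322]
tcp_rot: [-3.127, 0.25, 0.001]
wrist_force: [-1.1, 16.1, -1.3]
width: -0.003
```

The spacer is stalled on the stop at 16 N, so it's home. Back straight off, then lift and look.

>>> arm_command(steps=[0,-0.1,0,0,0,0,0,0,-0.3,0,0,0,0,0,0,-0.6,0,0,0,0,0,0,-0.3,-0.6,0,0,0,0,0,0,-1,0,0,0,0,0,-0.5,-1,0,0,0,0,-0.6,-1,-1,0,0,0,0,-0.6,-1,0,0,0,0,0,-0.6,-1,0,0,0,0,0,0,-1,0,0,0,0,0])

```text
time: 18.95
tool_pos: [0.4808, 0.2716, 0.142]
tcp_rot: [-3.132, 0.244, -0.002]
wrist_force: [1.4, -0.0, 0.1]
width: 0.001
```

>>> arm_command(steps=[0,-1,0,0,0,0,0,0,-1,0,0,0,0,0,0,0,0,0,0,0,0,0,0,0,0,0,0,0])

```text
time: 19.45
tool_pos: [0.4908, 0.3291, 0.1409]
tcp_rot: [3.132, -0.245, 0.0]
wrist_force: [-0.4, -0.1, -0.1]
width: -0.003
```

```bash
python3 look.py 12;  python3 - <<'E'
import pickle,cv2
c=pickle.load(open("scene12.pkl","rb"))["img"][245:300,260:340,::-1]
cv2.imwrite("pics/z12.png",cv2.resize(c,None,fx=10,fy=10,interpolation=cv2.INTER_CUBIC))
E
```

```text
t 19.45 tcp jig mm [-16.3 186.8] z 140.9 yaw-jig -0.05 tilt [ 3.e-04 -5.e-04 -1.e+00] Fjig [-0.4 -0.1] -0.1 q [ 0.55  0.19  1.89 -0.    1.06  0.71]
```

View pics/z12.png

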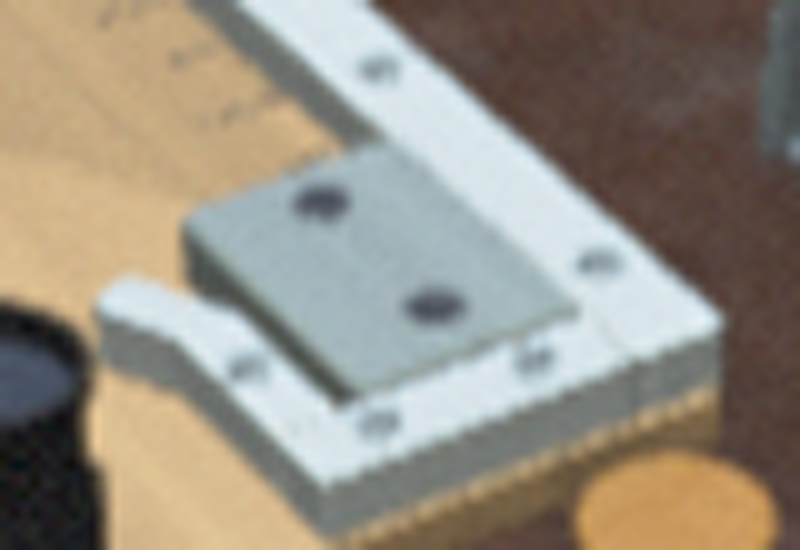

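View pics/top12.png

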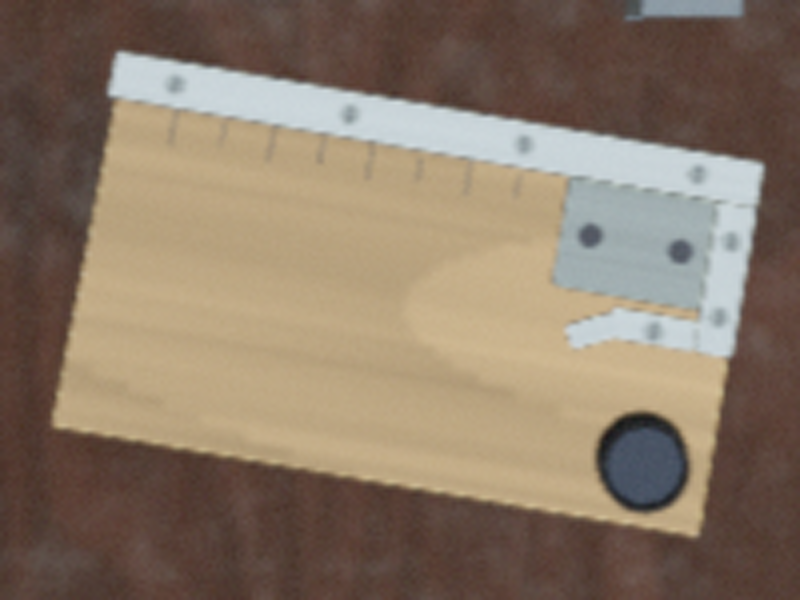

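View pics/scene12.png

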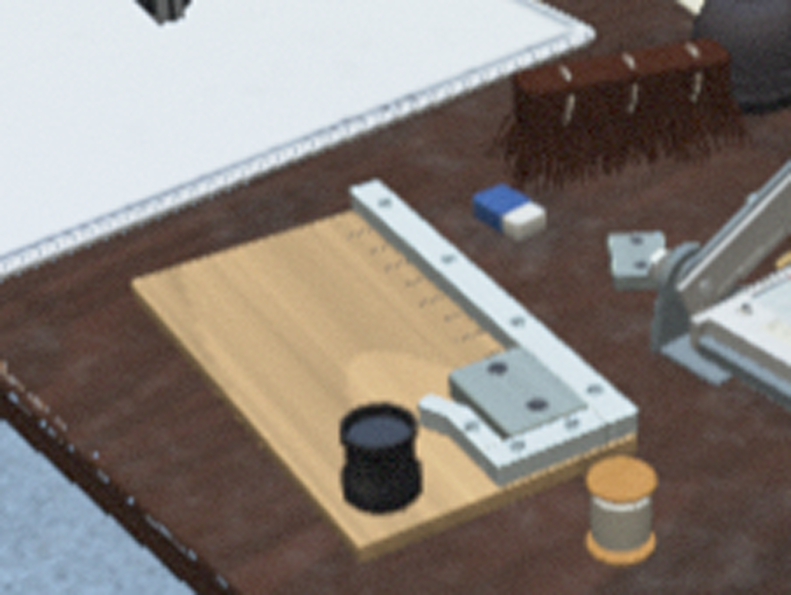

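The spacer is in the corner, flush on both faces. In the top view its corners are (570,176), (719,203), (701,309) and (553,283). The loupe, eraser and spool look unmoved.

```bash
python3 - <<'E'
from h import *
c=pickle.load(open("top12.pkl","rb"));c0=pickle.load(open("top0.pkl","rb"));j=pickle.load(open("jig.pkl","rb"))
f=lambda u,v,z:ray(c,(155+(u+.5)/4-.5,235+(v+.5)/4-.5),z)
P=[f(*p,.028) for p in[(570,176),(719,203),(701,309),(553,283)]]
s,e,r=fit(P,[(.022,.03),(.022,-.03),(-.022,-.03),(-.022,.03)]);print(toj(j,s[:2]),np.degrees(s[2]-j[2]),e)
d=cv2.absdiff(c["img"],c0["img"]).max(2)
for n,(y,x) in dict(loupe=(350,316),spool=(310,373),eraser=(217,219)).items():print(n,(d[y-15:y+15,x-15:x+15]>40).sum())
E
```

```text
[ 0.03555373 -0.0849694 ] -0.12545936056387783 0.9726411621293618
loupe 0
spool 0
eraser 0
```

```bash
python3 -c "
from workcell import bot
print(bot.finish_job())"
```

```text
the job is handed in; nothing more can be done
None
```

The spacer plate is home in the corner pocket, flush against the rail and the end stop, and the job is handed in.

With the fingers shut, I pushed it square onto the rail about 150 mm before the pocket, at about 9 N. I then pushed its end along the rail at roughly 2–8 N with a slight bias toward the rail. It stopped against the end stop at 16 N. I backed straight off and lifted clear; the clock read about 19.5 s before hand-in.

- **Position:** the last top picture puts the spacer at jig (35.6, −85.0) mm, turned −0.1°. The target is (35, −85), so it is within measuring error.
- **Against the rail:** it looked flush in each mid-push picture I checked. The rail-ward force did vary between about 1 and 6 N.
- **Bystanders:** the loupe, eraser and thread spool show no change from the first picture.
- **Disagreement:** the two cameras differ by a few millimetres in absolute position. The arm also met the rail about 2 mm farther on than my picture estimate. I relied on contact force and relative measurements for the final fit.

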